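Spin up the bench polisher

TASK

Spin up the polisher with your closed fingertips: first press the rocker on the mains box fully over to on, then push the extractor's square key all the way in so that it stays in, and last press the polisher's low round run button all the way in and keep it held down - finish while still holding it. Do not press the mushroom stop button or press anything out of turn, and do not pick up, tip or shove the boxes or the other things on the bench.

Things in the scene. Friction and masses are not known exactly. Their poses are not given: they have to be found in the camera images.
- mains_box: Mains switch box: plain grey case 84 x 64 mm (x, y), 40 mm high, loose on rubber feet, about 0.8 kg; the only one with a rocker on top and nothing else. Origin: centre of its underside, z up; -x is its front, which faces the robot within 0.25 rad.
- mains_rocker (a joint): Mains rocker, 0 = off, 0.40 rad = on; stays where left. Grey paddle with a hollow V face, 56 mm along the box's x, 26 mm wide, pivot along the box's y at 46 mm height. Off: near wing flat, far (+x) wing slopes up, its end 61 mm above the worktop. Pressing the far wing down (2 to 4 N) turns it on: that wing ends flat, 51 mm above the worktop, 7 mm lower at the press point.
- rocker_press (a point): Where to press the rocker on: middle of the raised far wing's face when off, at (19, 0, 58.5 mm) in the mains box's frame. Fixed to the box; does not move with the rocker.
- extractor: Dust extractor: grey case 90 x 76 mm (x, y), 45 mm high, with a square key on top toward the front and a stubby round suction port (40 mm wide, rim 67 mm above the work surface) behind it, centred 42 mm behind the key; loose, about 0.8 kg. Origin: centre of its underside, z up; -x is its front, which faces the robot within 0.25 rad.
- latch_key (a joint): The extractor's square latching key, 26 x 26 mm, 0 = out, 0.006 m = fully in. Moves straight down; needs about 3 N all the way, then a hard stop; stays in when let go. Its face ends 2 mm above its black collar (36 mm square).
- key_press (a point): Middle of the square key's face when out, at (-20, 0, 56 mm) in the extractor's frame. Fixed to the case; does not move with the key.
- polisher: Small polishing motor: grey case 100 x 104 mm (x, y), 40 mm high, with a ribbed lying motor and felt wheel along its back (up to 83 mm above the work surface, from 3 mm in front of the case's centre backward) and two round buttons along its front; loose, about 0.8 kg. Origin: centre of its underside, z up; -x is its front, which faces the robot within 0.25 rad.
- run_button (a joint): The hold-to-run button: the smaller, flat, low round one (26 mm across) at the front left (+y) of the polisher. 0 = out, 0.007 m = fully in. Springs back; 1.5 N to start, 5 N fully in, then a hard stop with its face 2 mm above its black collar (31 mm across).
- run_press (a point): Middle of the run button's face when out, at (-25, 27, 53 mm) in the polisher's frame. Fixed to the case; does not move with the button.
- stop_button (a joint): The stop button: the larger, taller mushroom (35 mm across) at the front right (-y) of the polisher. 0 = out, 0.006 m = in; springs back, 1.5 N to start. Not to be pressed.
- stop_top (a point): Top of the stop mushroom, at (-25, -27, 66 mm) in the polisher's frame, 54 mm to the right of the run button.
- panel_top (a point): Point on the top edge of the fixed upright wooden side panel left of the work, 20 mm thick, about 140 mm high here. The panel runs 15 degrees to the left of straight ahead: its near end, 0.18 m nearer the robot, is 45 mm high; 0.18 m farther on it is 235 mm high and then rises to 0.45 m. An arm coming from the left must pass over its near part.
- eraser: Bystander: cream eraser block, 20 x 45 x 14 mm, behind the boxes. Origin: centre of its underside.
- tweezers: Bystander: steel tweezers, 20 x 122 x 8 mm, lying behind the boxes. Origin: centre of its underside.
- small_pot: Bystander: small red lidded pot, 41 mm across, 30 mm high. Origin: centre of its underside.
- tin: Bystander: round flat tin with a green lid, 63 mm across, 19 mm high, at the right. Origin: centre of its underside.
- ring: Bystander: plain ring, 22 mm across, 8 mm high, at the front left. Origin: centre of its underside.
- pen: Bystander: marker pen, 13 x 132 x 14 mm, lying along the front. Origin: centre of its underside.

How it is judged (in metres and radians):
On the way, in this order (a step that is already met when the one before it is completed fails the run):
1. the mains rocker is pressed over to on (value of joint mains_rocker above 0.33 rad), for 0.1 s.
2. the extractor's square key is pushed in (value of joint latch_key above 0.0045 m), for 0.1 s.
At the end, for the whole second after the job is handed in: The rocker is on (over 0.33 of 0.40 rad), the square key is in (over 4.5 of 6 mm), the fingers hold the run button in (over 5 of 7 mm, over 1 N), the stop button is out (under 2 mm), the boxes stand upright (within 0.1 rad) and nothing has moved 30 mm or is still moving (value of joint mains_rocker above 0.33 rad and value of joint latch_key above 0.0045 m and value of joint run_button above 0.005 m and value of joint stop_button below 0.002 m and contact force between the fingers and polisher above 1 N and angle between each of mains_box, extractor, polisher's own z axis and vertical below 0.1 rad and distance of each of mains_box, extractor, polisher, eraser, tweezers, small_pot, tin, ring, pen from where it was at the start of the episode below 0.03 m and linear speed of each of mains_box, extractor, polisher, eraser, tweezers, small_pot, tin, ring, pen below 0.02 m/s); the arm keeps its last pose, push and grip.
It fails at once if the square key is pushed in (3 mm) before the mains is on (value of joint latch_key above 0.003 m and value of joint mains_rocker below 0.3 rad).
It fails at once if the run button is pressed (3 mm) before mains and extractor are on (value of joint run_button above 0.003 m and (value of joint mains_rocker below 0.3 rad or value of joint latch_key below 0.004 m)).
It fails at once if the stop button is pressed (2 mm) (value of joint stop_button above 0.002 m).
It fails at once if a box is lifted 12 mm, tipped over 0.2 rad or shoved 30 mm (height (world z) of any of mains_box, extractor, polisher above 0.012 m or angle between any of mains_box, extractor, polisher's own z axis and vertical above 0.2 rad or distance of any of mains_box, extractor, polisher from where it was at the start of the episode above 0.03 m).
It fails at once if one of the other things is moved or lifted by 30 mm (distance of any of eraser, tweezers, small_pot, tin, ring, pen from where it was at the start of the episode above 0.03 m).
It also fails if it takes over 43 s, if anything falls off the work surface, if the arm or the gripper's body presses on something with over 40 N, if the wrist force passes 120 N, or if a joint passes its speed limit or range.

ROBOT

A 6-joint arm with a two-finger parallel gripper is mounted at the origin on a cart in front of the work surface, level with it; the furniture and walls round the work are solid. World frame = base frame: x ahead of the robot, y to its left, z up, the work surface at z = 0. Lengths are in mm, angles in rad, forces in N, time in s.
With the tool pointing down it reaches from about 400 to 825 mm from the base axis. Payload 7 kg.
Tool frame: the origin (TCP) lies at the very end of the fingers, on their centre line; the grasp point (between the pads) lies 19 mm behind it; z points along the fingers, y is the direction in which the jaws open and shut (so a half turn about z gives the same grasp; the last joint's range is limited). The gripper opens to 88 mm and grips with 3 to 60 N. Pads are 19 mm wide; open, the fingers measure 130 mm over their backs; the gripper's body (78 mm by 193 mm) begins 47 mm behind the grasp point.
Start: joints at [-0.84, 0.359, 0.012, 0, -1.224, -0.288], TCP at [289.19, -609.889, 226.561] pointing down, gripper open.
Joint ranges: [-3.07, 3.07], [-1.43, 2.12], [-1.02, 1.25], [-3.03, 1.67], [-3.05, -0], [-3.03, 3.03]. Speed limits (rad/s): [2.39, 2.39, 3.01, 3.14, 3.14, 3.14].

INTERFACE

Orientations are given as a unit quaternion [x, y, z, w].
In Python, from plant import bot gives the robot as it stands. Calls block until the motion is done:
- bot.move_ptp(position, orientation): joint-space move of the TCP to a pose.
- bot.line_to(position, velocity=150, ori=None): straight line of the TCP; ori=None keeps the orientation; velocity is the mean speed in mm/s.
- bot.move_joints(angles): joint-space move.
- bot.move_gripper(opening, force=None): finger opening in mm; force is the grip in N (None keeps the last); returns when the fingers have stopped.
- bot.pause(seconds).
- bot.solve_ik(position, orientation): joint angles nearest the present ones, or None.
- bot.read_state(): the state.
- bot.camera(name): name is "scene" or "top" or "wrist"; returns the picture (480x640x3 uint8, red, green, blue); there is no depth.
- bot.get_calibration(name): a dict with "fx", "fy", "cx", "cy" (pixels), "distortion" ([k1, k2, p1, p2, k3] as OpenCV has them; the pictures are not rectified), "view" (4x4, takes a point from world to camera coordinates); the wrist camera has in their place "T_tool_cam" (4x4, takes a point from camera to tool coordinates, whose origin is the TCP and whose axes are the flange's). Camera axes: x right, y up, looking along -z (the intrinsics and any distortion apply to the point x, -y, -z); pixel columns grow to the right and rows downward; lengths in mm; the calibration is good to about 2 mm. A picture is of the moment at which its call begins: read the wrist's pose just before it. get_calibration takes no time and is no camera call.
A pose or a line that the arm cannot do raises bot.Unreachable and nothing moves.
- bot.close_job(): hands the job in, once; it reports no verdict.
The state is a dict: "t": time; "joint_pos": joint angles; "qvel": joint speeds; "tau": joint torques, N m; "tcp_pos": TCP position; "eef_rot": TCP orientation; "contact_force": force on the tool from outside, world axes, zero at the start; "moment": the same for the moment, N m; "width": finger opening in mm.
Only numpy, scipy, OpenCV 4.12 (cv2) and the standard library are available. Lean on these libraries where they do the work, as an engineer would, in place of code of your own. Each camera call takes 0.05 s, during which the arm holds its last target.

## Working session

There is one attempt and no reset: what is moved stays moved. The work goes in short steps, each a Python script; the robot and the scene stay as the last script left them, time stands still between calls to the robot, and variables do not carry over. Pictures are saved under pics/ and viewed, and the job is handed in when it is done.

```bash
ls; mkdir -p pics; python3 - <<'E'
from plant import bot
import cv2
s=bot.read_state();print(s)
for n in("scene","top","wrist"):
    print(n,bot.get_calibration(n)); cv2.imwrite(f"pics/{n}0.png",bot.camera(n)[...,::-1])
E
```

```text
pics
{'t': 0.0, 'joint_pos': array([-8.39918019e-01,  3.59398531e-01,  1.10984769e-02, -3.46827454e-04,
       -1.22412144e+00, -2.88109362e-01]), 'qvel': array([-5.83734431e-04,  1.39404229e-04, -1.96073452e-03, -7.72988689e-05,
       -2.14424379e-04,  1.25410920e-03]), 'tau': array([ 8.72300570e-04, -5.82718885e+01,  2.93068010e+01,  6.99769601e+00,
        6.82326776e-03, -1.58555595e-04]), 'tcp_pos': array([ 288.97761421, -609.48539989,  225.63300848]), 'eef_rot': array([-2.19522828e-01,  9.75607012e-01,  7.88902126e-04, -2.53984728e-04]), 'contact_force': array([-0.77922804,  0.03589441, -0.80180541]), 'moment': array([-0.04039638, -0.00540046,  0.01607768]), 'width': 87.82964056452809}
scene {'fx': 572.125358623305, 'fy': 572.125358623305, 'cx': 320.7462734109214, 'cy': 240.3983003217801, 'distortion': array([0.01154523, 0.        , 0.        , 0.        , 0.        ]), 'view': array([[ 4.14240098e-01, -9.10165821e-01,  1.82228162e-03,
        -4.56217110e+02],
       [ 7.20885364e-01,  3.29314587e-01,  6.09816526e-01,
        -3.59918729e+02],
       [-5.55634263e-01, -2.5129
[... 537 characters left out ...]
,  1.14904321e-02,  9.76420856e-01,
        -1.11628879e+03],
       [ 0.00000000e+00,  0.00000000e+00,  0.00000000e+00,
         1.00000000e+00]])}
wrist {'fx': 407.1736199626763, 'fy': 407.1736199626763, 'cx': 311.90904338836185, 'cy': 233.4004253322229, 'distortion': array([-0.02630256,  0.        ,  0.        ,  0.        ,  0.        ]), 'T_tool_cam': array([[ 4.09432532e-04,  9.54126173e-01,  2.99404540e-01,
         8.14882079e+01],
       [ 9.99999429e-01, -9.52196718e-05, -1.06404772e-03,
        -5.01777581e-01],
       [-9.86726574e-04,  2.99404805e-01, -9.54125667e-01,
        -1.57554075e+02],
       [ 0.00000000e+00,  0.00000000e+00,  0.00000000e+00,
         1.00000000e+00]])}
```

View pics/scene0.png

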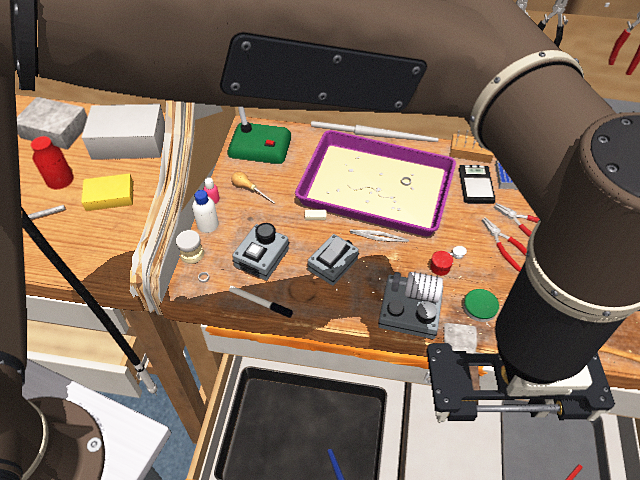

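View pics/top0.png

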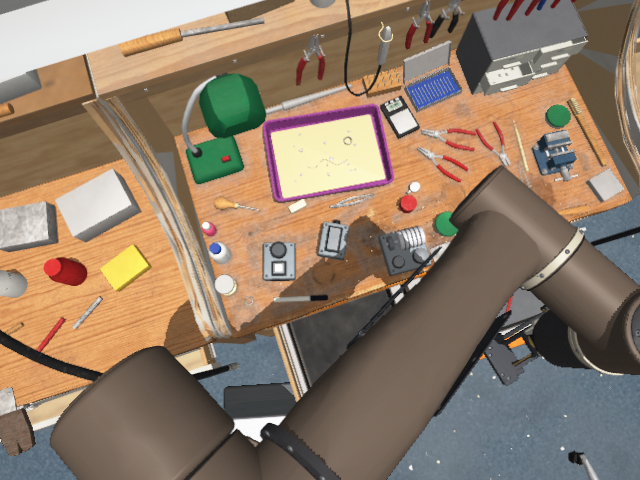

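View pics/wrist0.png

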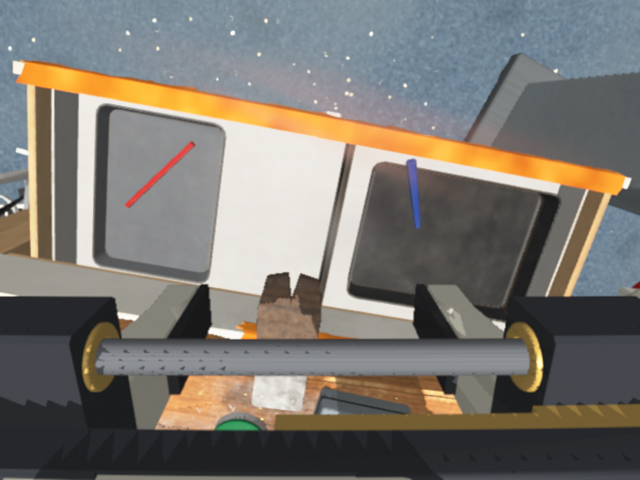

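The extractor is at about (279,260) in the top view, the mains box at (333,238) and the polisher at (405,250). In the scene view they are at (262,250), (333,257) and (411,303). I'll zoom in next.

```bash
python3 - <<'E'
import cv2
a=cv2.imread("pics/top0.png")[190:310,240:460]; cv2.imwrite("pics/t1.png",cv2.resize(a,None,fx=3.6,fy=3.6,interpolation=cv2.INTER_CUBIC))
a=cv2.imread("pics/scene0.png")[210:345,225:455]; cv2.imwrite("pics/s1.png",cv2.resize(a,None,fx=3.4,fy=3.4,interpolation=cv2.INTER_CUBIC))
E
```

```text
(no output)
```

View pics/t1.png

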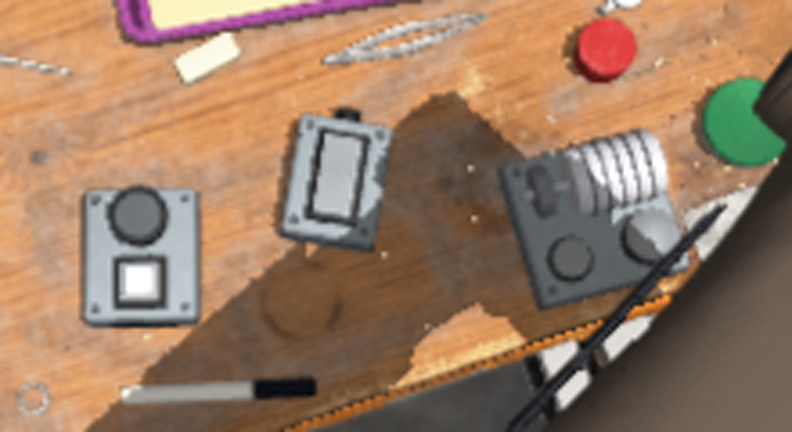

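View pics/s1.png

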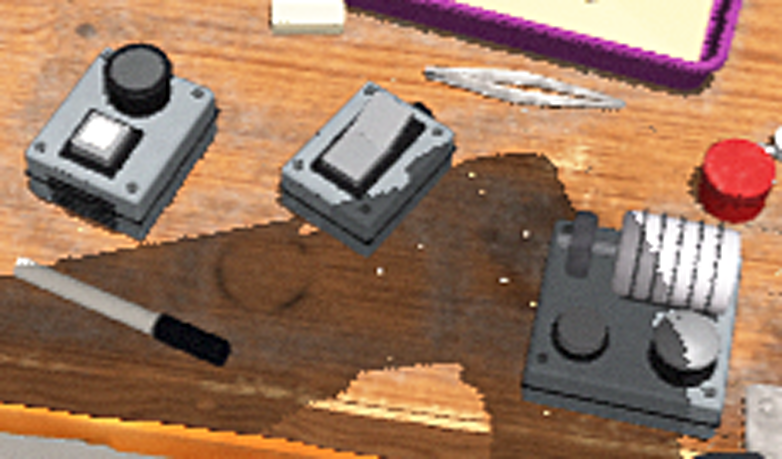

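```bash
cat >h.py <<'E'
import numpy as np, cv2
from scipy.optimize import least_squares
from scipy.spatial.transform import Rotation as R
from plant import bot
F=np.diag([1,-1,-1.])
def K(c): return np.array([[c["fx"],0,c["cx"]],[0,c["fy"],c["cy"]],[0,0,1]])
def camof(name,state=None):
    c=bot.get_calibration(name)
    if name=="wrist":
        T=np.eye(4);T[:3,:3]=R.from_quat(state["eef_rot"]).as_matrix();T[:3,3]=state["tcp_pos"]
        V=np.linalg.inv(T@c["T_tool_cam"])
    else: V=c["view"]
    return K(c),np.array(c["distortion"]),V
def proj(P,cam):
    k,d,V=cam;P=np.atleast_2d(np.asarray(P,float));X=(V[:3,:3]@P.T).T+V[:3,3];X=X@F
    return cv2.projectPoints(X,np.zeros(3),np.zeros(3),k,d)[0].reshape(-1,2)
def back(uv,z,cam):
    k,d,V=cam;n=cv2.undistortPoints(np.array(uv,float).reshape(1,1,2),k,d).ravel()
    r=V[:3,:3].T@(F@np.array([n[0],n[1],1]));o=-V[:3,:3].T@V[:3,3];return o+r*(z-o[2])/r[2]
def world(p,L):
    x,y,th=p;L=np.atleast_2d(np.asarray(L,float));c,s=np.cos(th),np.sin(th)
    return np.c_[x+c*L[:,0]-s*L[:,1],y+s*L[:,0]+c*L[:,1],L[:,2]]
def fit(obs,p0):
    f=lambda p:np.concatenate([(proj(world(p,L),c)-np.array(uv)).ravel() for L,uv,c in obs])
    r=least_squares(f,p0,loss="soft_l1",x_scale=[10,10,.1]);return r.x,f(r.x).reshape(-1,2)
KEY=(-20,0,56);PORT=(22,0,67);RUN=(-25,27,53);STOP=(-25,-27,66);ROCK=(19,0,58.5)
E
python3 - <<'E'
from h import *
T=camof("top");S=camof("scene")
t=lambda *p:[(240+(u+.5)/3.6-.5,190+(v+.5)/3.6-.5) for u,v in p]
s=lambda *p:[(225+(u+.5)/3.4-.5,210+(v+.5)/3.4-.5) for u,v in p]
np.set_printoptions(precision=2,suppress=True)
def c(a,b,h):return [(a/2,b/2,h),(a/2,-b/2,h),(-a/2,b/2,h),(-a/2,-b/2,h)]
obs={"ext":[(c(90,76,45)+[KEY,PORT],t((83,190),(199,192),(83,318),(199,320),(140,282),(137,215)),T),(c(90,76,45)+[KEY],s((105,48),(215,90),(28,150),(140,207),(103,136)),S)],
"mains":[(c(84,64,40),t((300,115),(390,127),(280,235),(372,247)),T),(c(84,64,40),s((370,85),(455,143),(282,182),(367,240)),S)],
"pol":[([(50,52,40),(-50,52,40),RUN,STOP],t((502,165),(545,305),(571,258),(655,237)),T),([(50,52,40),(-50,52,40),(-50,-52,40),RUN,STOP],s((555,222),(525,382),(718,425),(581,330),(685,340)),S)]}
for n,o in obs.items():
    p0=list(back(o[0][1][0],40,T)[:2])+[0]
    for oo,l in((o,"both"),(o[:1],"top"),(o[1:],"scene")):
        p,r=fit(oo,p0);print(n,l,p)
        if l=="both":print(r)
E
```

```text
ext both [ 511.45 -139.92   -0.05]
[[ 0.69 -0.13]
 [-0.28 -1.26]
 [ 0.46  1.1 ]
 [-0.01 -0.04]
 [ 0.11 -0.25]
 [ 0.54  0.16]
 [ 0.03 -1.22]
 [ 0.95  0.19]
 [-1.79  1.15]
 [-0.42 -0.59]
 [-0.5  -0.18]]
ext top [ 511.33 -139.34   -0.06]
ext scene [ 511.32 -140.64   -0.04]
mains both [ 551.56 -275.36   -0.23]
[[ 0.73  0.66]
 [ 1.41  1.53]
 [ 0.56  0.41]
 [ 1.05  1.41]
 [-0.84 -0.95]
 [ 0.5  -2.03]
 [-1.57 -2.21]
 [ 0.17 -2.08]]
mains top [ 554.22 -273.24   -0.22]
mains scene [ 547.86 -277.79   -0.24]
pol both [ 514.76 -447.82    0.18]
[[ 0.46  0.99]
 [-0.46  1.47]
 [ 0.31  1.19]
 [-0.28  0.7 ]
 [ 0.45 -0.82]
 [-0.81 -2.59]
 [ 1.12 -2.15]
 [-0.14  0.15]
 [ 0.73  0.04]]
pol top [ 517.5  -448.01    0.18]
pol scene [ 512.62 -447.96    0.18]
```

```bash
python3 - <<'E'
from h import *
T=camof("top");S=camof("scene");np.set_printoptions(precision=1,suppress=True)
print("panel near end top",back((222,337),45,T),back((228,330),0,T)); print(back((160,310),45,S),back((163,300),0,S))
for z in (100,140,180): print(z,[back((u,v),z,T) for u,v in((205,275),(190,240),(178,210))])
for n,uv,h in(("bottle",(217,248),60),("jar",(226,284),30),("ring",(249,300),8)):print(n,back(uv,h,T))
# IK feasibility with panel
for n,p,L,z in(("ext",(511.4,-139.9,-.05),KEY,56),("mains",(551.5,-275.4,-.23),ROCK,58),("pol",(514.8,-447.8,.18),RUN,53)):
    w=world(p,L)[0]
    for a in (0,np.pi,np.pi/2,-np.pi/2):
        th=p[2]+a
        M=np.array([[np.cos(th),np.sin(th),0],[np.sin(th),-np.cos(th),0],[0,0,-1]])
        print(n,w,a,bot.solve_ik(w+[0,0,60],R.from_matrix(M).as_quat()))
E
```

```text
panel near end top [338.6   1.9  45. ] [355.9  -4.2   0. ]
[310.3 -45.7  45. ] [349.2 -14.1   0. ]
100 [array([478.5,  26.6, 100. ]), array([562.9,  60.1, 100. ]), array([637.2,  87.8, 100. ])]
140 [array([472.1,  17.4, 140. ]), array([553.4,  49.8, 140. ]), array([625.1,  76.4, 140. ])]
180 [array([465.7,   8.3, 180. ]), array([544. ,  39.4, 180. ]), array([613. ,  65.1, 180. ])]
bottle [548.3   5.9  60. ]
jar [464.4  -7.9  30. ]
ring [424.5 -59.    8. ]
ext [ 491.4 -138.9   56. ] 0 [ 0.1  0.2 -0.5  0.  -0.9  1.4]
ext [ 491.4 -138.9   56. ] 3.141592653589793 [ 0.1  0.2 -0.5  0.  -0.9 -1.7]
ext [ 491.4 -138.9   56. ] 1.5707963267948966 [ 0.1  0.2 -0.5  0.  -0.9  3. ]
ext [ 491.4 -138.9   56. ] -1.5707963267948966 [ 0.1  0.2 -0.5  0.  -0.9 -0.2]
mains [ 570.  -279.7   58.5] 0 [-0.1  0.4 -0.2  0.  -1.   1.5]
mains [ 570.  -279.7   58.5] 3.141592653589793 [-0.1  0.4 -0.2  0.  -1.  -1.7]
mains [ 570.  -279.7   58.5] 1.5707963267948966 None
mains [ 570.  -279.7   58.5] -1.5707963267948966 [-0.1  0.4 -0.2  0.  -1.  -0.1]
pol [ 485.4 -425.7   53. ] 0 [-0.4  0.4 -0.2  0.  -1.   2.2]
pol [ 485.4 -425.7   53. ] 3.141592653589793 [-0.4  0.4 -0.2  0.  -1.  -1. ]
pol [ 485.4 -425.7   53. ] 1.5707963267948966 [-0.4  0.4 -0.2  0.  -1.  -2.5]
pol [ 485.4 -425.7   53. ] -1.5707963267948966 [-0.4  0.4 -0.2  0.  -1.   0.6]
```

```bash
cat >>h.py <<'E'
MAINS=(551.5,-275.4,-.23);EXT=(511.4,-139.9,-.05);POL=(515,-447.9,.18)
def quat(th,a=np.pi):
    th=th+a;return R.from_matrix(np.array([[np.cos(th),np.sin(th),0],[np.sin(th),-np.cos(th),0],[0,0,-1]])).as_quat()
def snap(n):
    s=bot.read_state();im=bot.camera("wrist");cv2.imwrite(f"pics/{n}.png",im[...,::-1]);np.savez(f"pics/{n}.npz",eef_rot=s["eef_rot"],tcp_pos=s["tcp_pos"]);return s
E
python3 - <<'E'
from h import *
bot.move_gripper(0,20)
w=world(MAINS,(45,0,165))[0]
bot.move_ptp(w,quat(MAINS[2]))
bot.pause(.3)
s=snap("w1");print(s["t"],s["tcp_pos"],w,s["width"],s["contact_force"])
c=camof("wrist",s)
print(proj(np.r_[world(MAINS,[ROCK,(0,0,46)]),[s["tcp_pos"]]],c))
E
```

```text
3.525 [ 595.05774151 -286.2606568   165.10797435] [ 595.31498778 -285.65898856  165.        ] 0.42160378968458184 [-0.00632542 -0.04399385 -0.31694606]
[[313.18522262 193.68461453]
 [313.14470775 162.23653374]
 [312.39037371 304.20239746]]
```

View pics/w1.png

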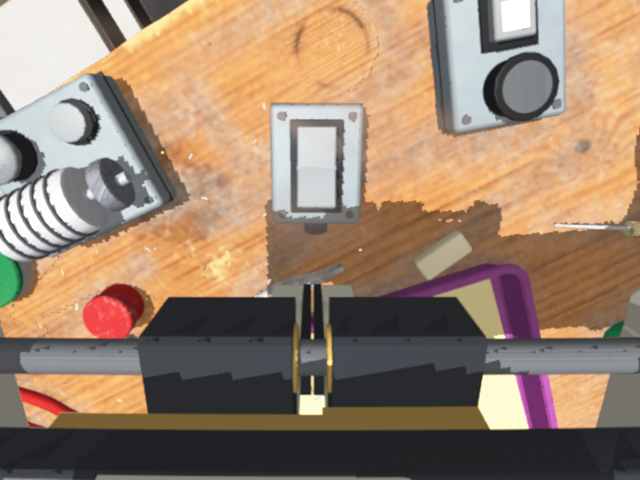

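The mains box spans x 272–366, y 103–221, with its paddle centre at (317,165); I predicted (313,162). The extractor's key is at (515,17) and the run button at (72,120). I'll zoom in to refine all three.

```bash
python3 - <<'E'
import cv2
im=cv2.imread("pics/w1.png")
a=im[90:240,250:400];b=im[0:150,420:570];c=im[60:210,0:190]
cv2.imwrite("pics/w1a.png",cv2.hconcat([cv2.resize(x,(400,400),interpolation=cv2.INTER_CUBIC) for x in(a,b)]))
cv2.imwrite("pics/w1c.png",cv2.resize(c,None,fx=4,fy=4,interpolation=cv2.INTER_CUBIC))
E
```

```text
(no output)
```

View pics/w1a.png

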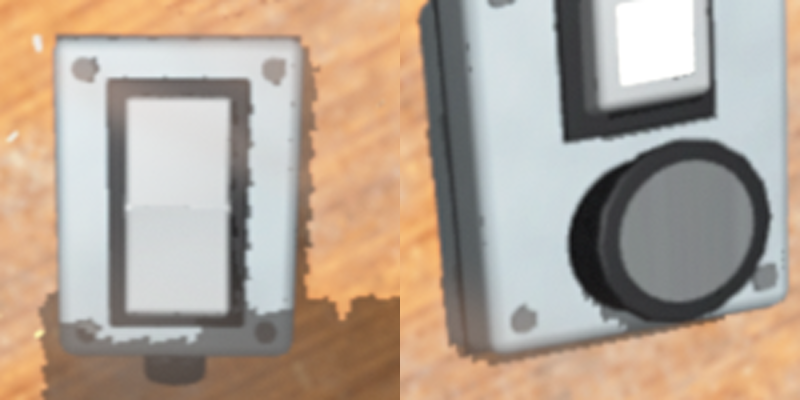

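View pics/w1c.png

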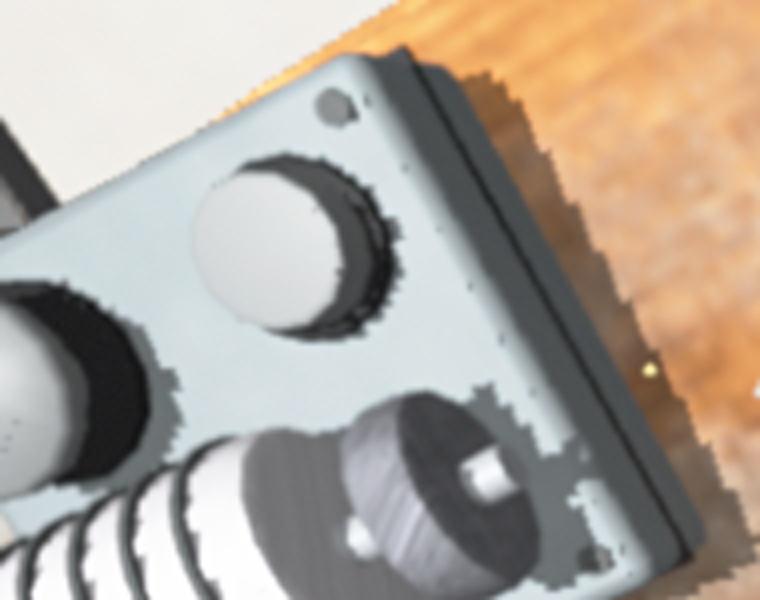

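```bash
python3 - <<'E'
from h import *
np.set_printoptions(precision=2,suppress=True)
W=camof("wrist",np.load("pics/w1.npz"))
k=400/150
A=lambda *p:[(250+(u+.5)/k-.5,90+(v+.5)/k-.5) for u,v in p]
B=lambda *p:[(420+(u+.5)/k-.5,0+(v+.5)/k-.5) for u,v in p]
C=lambda *p:[((u+.5)/4-.5,60+(v+.5)/4-.5) for u,v in p]
o=[([(-42,-32,40),(-42,32,40),(42,-32,40),(42,32,40),(-28,-13,51),(-28,13,51),(27,-13,61),(27,13,61)],A((57,38),(299,40),(62,352),(293,353),(126,98),(229,98),(128,313),(229,313)),W)]
print(*fit(o,MAINS))
o=[([KEY,PORT,(45,-38,45),(45,38,45)],B((255,42),(284,230),(92,355),(387,300)),W)];print(*fit(o,EXT))
o=[([RUN,(-50,52,40),(50,52,40)],C((268,251),(368,53),(655,595)),W)];print(*fit(o,POL))
E
```

```text
[ 555.36 -274.1    -0.23] [[-3.14 -1.1 ]
 [ 2.67 -2.16]
 [-0.99  2.87]
 [ 0.94  2.22]
 [-0.66 -1.23]
 [ 0.92 -1.36]
 [-0.77  4.48]
 [ 0.61  4.35]]
[ 511.35 -139.4    -0.06] [[-0.46 -2.15]
 [ 0.03 -0.09]
 [-0.56  0.45]
 [ 2.77  1.45]]
[ 518.37 -446.85    0.16] [[ 0.93  0.94]
 [-0.43 -1.88]
 [-0.34  0.23]]
```

Wrist-view pose estimates agree with the other views to about 4 mm: the mains box is at about (554,-274.3), and the extractor and polisher are consistent. Next I press the rocker in small steps, watching the force.

```bash
cat >>h.py <<'E'
MAINS=(554,-274.3,-.23);EXT=(511.4,-139.6,-.055);POL=(516.5,-447.4,.175)
def press(w,z0,zend,fmax,step=1.0,vel=20):
    bot.line_to([w[0],w[1],z0],60);bot.pause(.25)
    b=bot.read_state()["contact_force"];z=z0;log=[]
    while z>zend:
        z-=step;bot.line_to([w[0],w[1],z],vel);s=bot.read_state();f=s["contact_force"]-b
        log.append((round(z,1),round(s["tcp_pos"][2],1),*np.round(f,1)))
        if f[2]>fmax:break
    bot.pause(.2);s=bot.read_state();log.append(("end",s["t"],*np.round(s["tcp_pos"],1),*np.round(s["contact_force"]-b,1)));return log
E
python3 - <<'E'
from h import *
w=world(MAINS,(18.5,0,0))[0];print(w)
bot.line_to([w[0],w[1],90],150)
for l in press(w,64,48,14):print(*l)
bot.line_to([w[0],w[1],100],120)
bot.line_to(world(MAINS,(45,0,165))[0],200);bot.pause(.2)
s=snap("w2");print(s["t"])
cv2.imwrite("pics/w2a.png",cv2.resize(cv2.imread("pics/w2.png")[80:240,240:400],None,fx=3.5,fy=3.5))
E
```

```text
[ 572.01282831 -278.51758419    0.        ]
63.0 63.0 0.1 -0.2 0.4
62.0 61.9 0.1 -1.1 0.7
61.0 61.1 0.3 -0.6 0.8
60.0 60.3 0.5 -0.5 2.5
59.0 59.3 2.1 -1.1 1.9
58.0 57.9 2.0 -1.1 2.0
57.0 56.8 1.9 -0.5 2.5
56.0 55.7 0.6 -0.4 2.1
55.0 54.7 0.2 -0.0 1.2
54.0 53.8 1.3 -0.9 0.8
53.0 52.9 0.1 -1.0 1.8
52.0 51.9 0.6 -0.0 2.0
51.0 51.3 0.1 0.1 3.8
50.0 51.2 -1.1 2.3 12.3
49.0 51.1 -3.5 4.0 17.6
end 9.0333 572.3 -278.6 51.1 -4.0 2.8 17.9
10.3083
```

View pics/w2a.png

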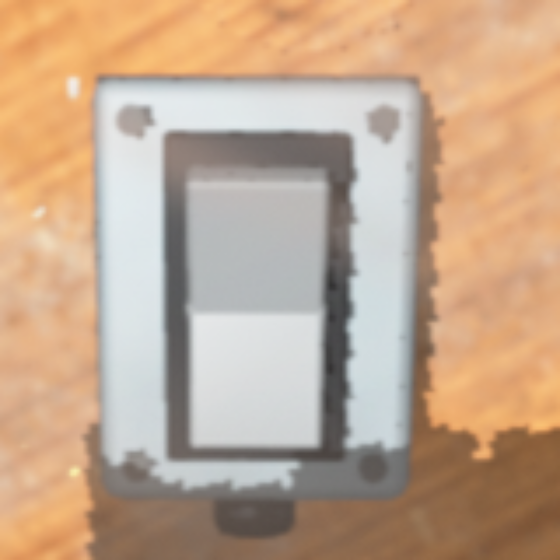

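The shading has swapped: the near wing now slopes and the far wing is flat. The hard stop came at 51.1 mm, so the rocker is fully on, and the box hasn't moved. Next is the extractor key.

```bash
python3 - <<'E'
from h import *
w=world(EXT,(-22,0,0))[0];print(w)
bot.move_ptp([w[0],w[1],110],quat(EXT[2]));
for l in press(w,60,46,14):print(*l)
bot.line_to([w[0],w[1],110],120)
h=world(EXT,(42,0,165))[0]
bot.line_to(h,200);bot.pause(.2)
s=snap("w3");print(s["t"])
c=camof("wrist",s);print(proj(world(EXT,[KEY,(-20,0,50),PORT]),c))
E
```

```text
[ 489.43326661 -138.39060995    0.        ]
59.0 59.0 0.7 -0.4 -1.0
58.0 57.9 2.4 0.2 -0.0
57.0 56.9 1.3 -0.1 0.1
56.0 56.0 1.0 -0.3 0.0
55.0 55.0 0.7 0.2 0.7
54.0 54.0 0.6 1.4 1.1
53.0 52.9 1.6 0.2 0.8
52.0 51.9 1.4 -0.7 0.2
51.0 50.9 1.9 -0.6 0.0
50.0 50.3 0.5 1.5 5.5
49.0 50.1 -3.7 2.3 15.3
end 15.325 489.5 -138.4 50.1 -3.9 2.4 15.6
16.7583
[[312.34154183 140.14406432]
 [312.32956198 139.42634712]
 [312.3267714  208.19610762]]
```

View pics/w3.png

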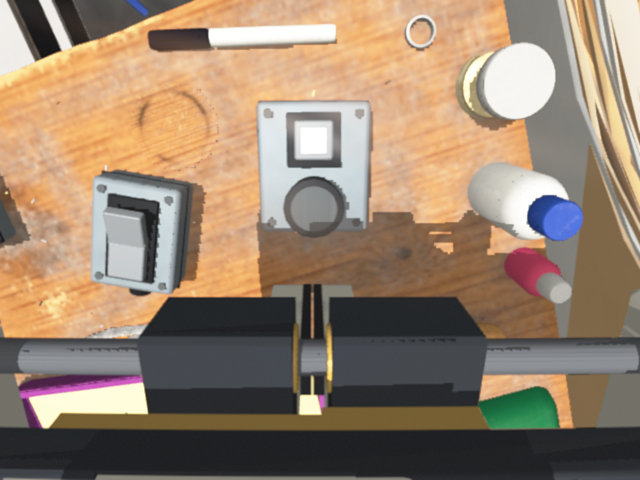

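The key met its hard stop at 50.1 mm, and a fully-in face should be at 50 mm. In this image it sits at (313,140) as predicted, and the mains rocker at (125,240) is still on. I'll move to the polisher, look from there, and check the key with the fixed cameras.

```bash
python3 - <<'E'
from h import *
h=world(POL,(30,27,165))[0]
bot.move_ptp(h,quat(POL[2]));bot.pause(.2)
s=snap("w4");print(s["t"],s["tcp_pos"],h)
c=camof("wrist",s);print(proj(world(POL,[RUN,STOP,(-50,52,40),(-50,-52,40),(50,52,40)]),c))
for n,(a,b,e,f) in(("scene",(210,345,225,455)),("top",(190,310,240,460))):
    im=bot.camera(n)[...,::-1];cv2.imwrite(f"pics/{n}4.png",im);cv2.imwrite(f"pics/{n}4c.png",cv2.resize(im[a:b,e:f],None,fx=3.4,fy=3.4,interpolation=cv2.INTER_CUBIC))
E
```

```text
18.075 [ 542.05808724 -414.27389771  165.42628994] [ 541.34087645 -415.58913932  165.        ]
[[310.67170768 146.65711542]
 [223.82438618 148.58111652]
 [348.35126111 106.73989861]
 [192.21838689 106.65051932]
 [344.50098306 248.52090656]]
```

View pics/w4.png

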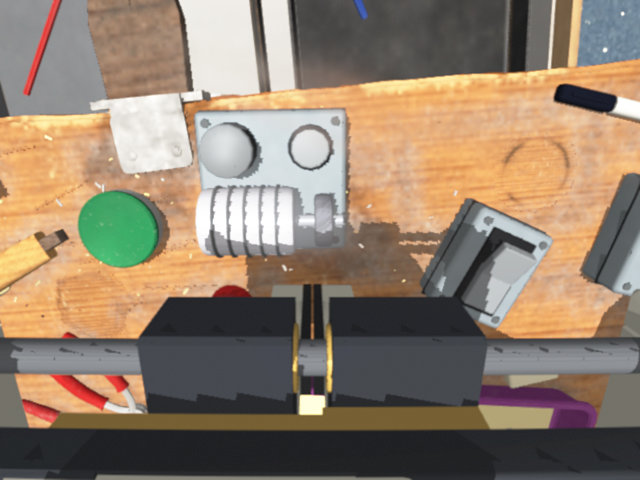

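View pics/scene4c.png

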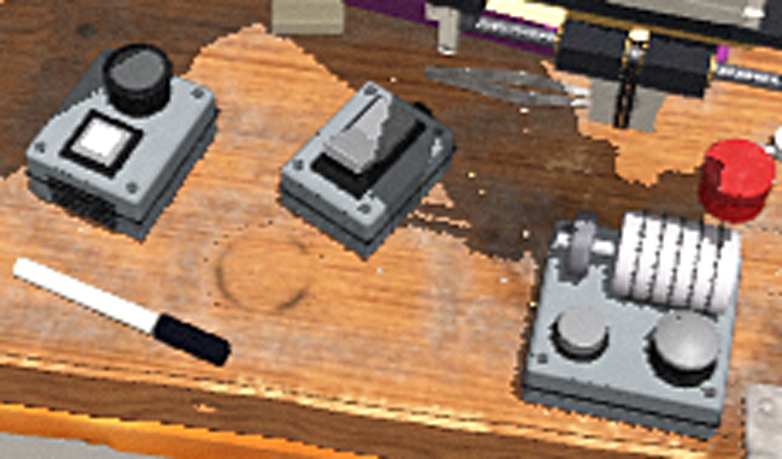

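The scene view shows the key down in its collar and the rocker on. The wrist view has the run button at (310,148), against a predicted (310.7,146.7), and the stop at (228,150). Now I press and hold the run button.

```bash
python3 - <<'E'
from h import *
w=world(POL,(-26.5,28,0))[0];print(w)
bot.line_to([w[0],w[1],100],150)
for l in press(w,58,42,11):print(*l)
bot.pause(.5);s=bot.read_state();print(s["t"],s["tcp_pos"],s["contact_force"])
snap("w5");cv2.imwrite("pics/scene5.png",bot.camera("scene")[...,::-1])
E
```

```text
[ 485.52971887 -424.44152256    0.        ]
57.0 57.0 -0.8 -0.1 0.3
56.0 55.9 -0.4 0.1 0.0
55.0 54.9 0.5 -1.3 -1.0
54.0 53.9 0.5 -0.5 0.6
53.0 53.1 0.6 -0.8 1.0
52.0 52.1 -0.4 0.1 1.1
51.0 51.1 0.6 -0.2 1.7
50.0 50.1 -0.4 -0.5 1.8
49.0 49.1 0.7 -0.0 4.4
48.0 48.1 0.0 -1.0 3.7
47.0 47.1 -0.2 -1.2 4.1
46.0 46.3 0.1 -0.5 6.2
45.0 46.2 -1.3 1.8 12.8
end 23.5 485.7 -424.6 46.2 -1.7 1.5 11.7
24.0 [ 485.71054158 -424.55458079   46.20215471] [-2.0082058   2.18736053 11.82105791]
```

View pics/scene5.png

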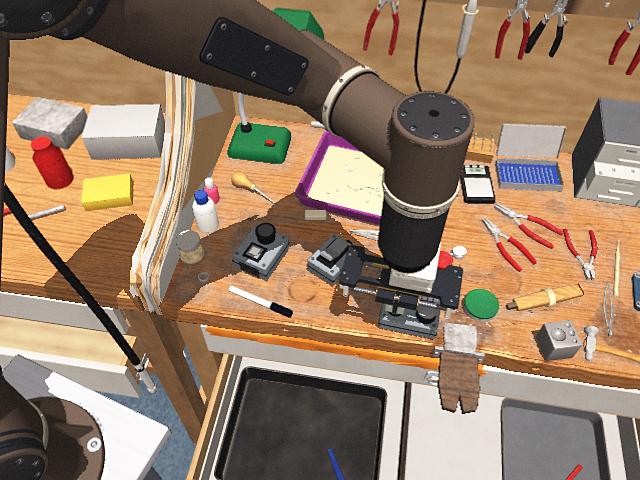

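View pics/w5.png

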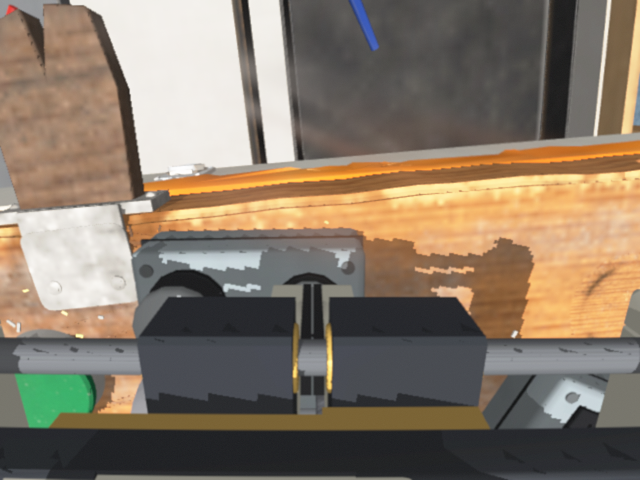

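The fingertips are on the run button (wrist view about (310,285)) at its hard stop, 46.2 mm, holding a steady 12 N. They are clear of the mushroom at (185,295), and the boxes and bystanders look undisturbed. I'm handing in.

```bash
python3 -c "
from plant import bot
bot.close_job(); s=bot.read_state(); print(s['t'],s['tcp_pos'],s['contact_force'])"
```

```text
the job is handed in; nothing more can be done
the job is handed in; nothing more can be done
```

I handed the job in at about 24 s with the run button still held down; no verdict is reported. With closed fingertips I pressed the three controls in order:

| Control | Fingertip height at hard stop | Fully-pressed height | Check |
|---|---|---|---|
| Mains rocker | 51.1 mm | 51 mm | Seen on in later pictures |
| Extractor key | 50.1 mm | 50 mm | Seen staying in after release |
| Run button | 46.2 mm | 46 mm | Held with a steady 12 N or so |

- **Stop button and surroundings:** The fingertips stayed clear of the mushroom. I saw no box or other item shifted in the last pictures, judging by eye.
- **Disagreements:** The camera views differed by up to about 4 mm (up to about 6 mm on the mains box). I averaged them, and the presses landed where intended. The force read during the key's travel was about 1 N rather than the stated 3 N, so I relied on the hard-stop height and the pictures instead.

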